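# Unstack the soldering kit into its fitted trays

### The arm

A 6-joint arm with a two-finger parallel gripper is mounted at the origin on a cart in front of the work surface, level with it; the furniture and walls round the work are solid. World frame = base frame: x ahead of the robot, y to its left, z up, the work surface at z = 0. Lengths are in m, angles in rad, forces in N, time in s.
With the tool pointing down it reaches from about 0.275 to 0.825 m from the base axis. Payload 4.9 kg.
Tool frame: the origin (TCP) lies at the very end of the fingers, on their centre line; the grasp point (between the pads) lies bot.grip_depth behind it (bot.grip_depth is the distance from the TCP to the grasp point, in m); z points along the fingers, y is the line along which they close (so a half turn about z gives the same grasp; the last joint's range is limited). The gripper opens to 85 mm and grips with 20 to 120 N. Pads are 22 mm wide; open, the fingers measure 114 mm over their backs; the gripper's body (76 mm by 85 mm) begins 54 mm behind the grasp point. The pads swing forward as they close: fully open they stand 13 mm farther back than shut.
Start: joints at [1.043, 0.326, -0.193, 1.052, 0, 1.437], TCP at [0.211, 0.508, 0.231] pointing down, gripper open.
Joint ranges: [-2.65, 2.65], [-0.97, 1.79], [-1.3, 1.35], [-1.93, 2.1], [-1.47, 1.37], [-3.14, 3.14]. Speed limits (rad/s): [2.57, 2.57, 3.14, 3.14, 3.14, 3.14].

### API

Orientations are given as a 3x3 rotation matrix whose columns are the frame's x, y, z axes.
In Python, from bench import bot, optics gives the robot as it stands.
- The arm moves only by the tool apply_moves, never from a script. Its argument "series" is a list of rows, each a list of 4 numbers: the shift along the tool's x, y, z in normalised numbers (1 is 75 cm), then the turn about the tool's z in parts of the range, where 1.0 means 360 degrees. A call has 1 to 8 rows; each row is the pose to reach, as a shift and turn from the pose commanded when the call began, along the tool's axes at that moment; what a row does not reach only later rows make up. A row lasts 1/10 s, in which the tool goes at most 50 mm and 8.59 degrees, less where a joint would pass 70% of its speed; a pose out of reach is approached as far as the arm can. No shift or turn number may pass 1 either way. A call with a gripper value outside its range is refused whole. "fingers" is the closure, from 0 (fully open) to 1 (shut), set as the call begins (left out, the last holds). The fingers move at their own pace and stop on an object; "grip_force" is the grip in N (left out, the last holds). Time passes only in rows, so rows that repeat a pose let the fingers close. It gives the time, the measured TCP pose, the force, the opening and the grip force at its end, in the units of the state.
- bot.get_obs(): the state, without advancing time (a new reading comes with each control period).
- optics.snapshot(name): name is "scene" or "top"; returns a dict with "img" (384x512x3 uint8, blue, green, red), "range_z" (384x512 float32, m along the optical axis (not along the pixel's ray), 0 where there is no reading), "fx", "fy", "cx", "cy" (pixels), "k1" (the pictures are not rectified: a ray, as slopes to the right and down, at radius r is drawn at 1 + k1 r^2 times it, then the intrinsics apply), "R" (3x3) and "t" (3): a world point X has camera coordinates R X + t. Camera axes: x right, y down, z forward; pixel columns grow to the right and rows downward; lengths in m; the calibration is good to about 2 mm. A picture is of the moment at which its call begins.
- bot.hand_in(): hands the job in; it is judged then, once.
Trained networks look in the newest picture that a camera, given by its name, has taken for a name from the list of things; names that differ only in an ending like _2 or _b are one class to them, and where a whole thing is asked for, a point or a joint stands for the part that bears it (a point fixed in the world has none). Each returns a list of dicts, best first, with "p" (0 to 1); they miss things now and then, are a little off and sometimes report something else, mostly with a low value. They report only what shows in the picture. A call takes as long as a camera call.
- optics.trace(target, camera): "mask" (384x512 bool, what is visible of it) and "extent" ([left, top, width, height] in pixels, round what is visible of it).
The state is a dict: "clock": time; "joints": joint angles; "joint_velocities": joint speeds; "joint_efforts": joint torques, N m; "ee_pos": TCP position; "ee_rot": TCP orientation; "wrist_force": force on the tool from outside, world axes, zero at the start; "torque": the same for the moment, N m; "opening": opening from 0.0 (shut) to 1.0 (fully open); "grasp_force": force on a finger pad.
Only numpy, scipy, OpenCV 4.12 (cv2) and the standard library are available. Lean on these libraries where they do the work, as an engineer would, in place of code of your own. Each camera call takes 0.05 s, during which the arm holds its last target. There are 200 camera calls.

### The job

The soldering kit has been left in one pile on the bench. Take the pile apart and set each of its four things into the low walnut tray whose pocket fits it - doming cube in the small square tray, flat tin in the round tray, steel bench block in the large square tray, solder board in the oblong tray - each lying flat on the tray's floor, the same way up as it is now, and let go. Leave the vial with the black cap standing where it is among the work.

Things in the scene. Friction and masses are not known exactly. Their poses are not given: they have to be found in the camera images.
- cube: doming cube, pale tan with round dark hollows in its top, 46 x 46 x 45 mm high, 0.4 to 0.8 kg; top of the pile, standing on the tin; origin at the centre of its underside, z up, x and y square to its faces
- tin: flat round tin, white with a green top, 59 mm across, 24 mm high; second from the top, lying on the steel block; origin at the centre of its underside, z up
- block: polished steel bench block, grey, 68 x 68 x 20 mm high, 0.5 to 0.95 kg; third from the top, lying on the solder board; origin at the centre of its underside, z up, x and y square to its edges
- board: grey-beige solder board, 65 mm along its x, 120 mm along its y, 16 mm high; lies on the bench under the pile, its two ends showing; origin at the centre of its underside, z up
- cube_tray: low fixed dark walnut tray, floor lined with cork, lip 8 mm wide all round; the pocket floor is 3 mm and the top of the lip 7 mm above the bench; origin at the tray's centre at bench height, z up; the smallest square pocket, 62 x 62 mm (outside 78 mm), for the doming cube; x and y square to its sides
- tin_tray: low fixed dark walnut tray, floor lined with cork, lip 8 mm wide all round; the pocket floor is 3 mm and the top of the lip 7 mm above the bench; origin at the tray's centre at bench height, z up; the only round pocket, 75 mm across (outside 91 mm), for the tin
- block_tray: low fixed dark walnut tray, floor lined with cork, lip 8 mm wide all round; the pocket floor is 3 mm and the top of the lip 7 mm above the bench; origin at the tray's centre at bench height, z up; the larger square pocket, 84 x 84 mm (outside 100 mm), for the steel block; x and y square to its sides
- board_tray: low fixed dark walnut tray, floor lined with cork, lip 8 mm wide all round; the pocket floor is 3 mm and the top of the lip 7 mm above the bench; origin at the tray's centre at bench height, z up; the oblong pocket, 81 mm along its x and 136 mm along its y (outside 97 x 152 mm), for the solder board
- vial: amber vial with a black cap, 27 mm across, 60 mm high, standing loose on the bench among the work; to be left standing where it is; origin at the centre of its underside, z up. (Fixed near by: behind, a tool box over 0.2 m tall, front from about x 0.63, y 0.45 to x 0.68, y 0.13; on the right a vice, x 0.38 to 0.58, y below -0.03. Straight moves between places clear both; wide arcs may not)

How it is judged:
At the end, for the whole second after the job is handed in: The cube, the tin, the steel block and the board each lie in their own tray: centre within 14 mm of the tray's centre, underside less than 6 mm above the bench-height origin of the tray (on its floor, not on the lip), within 0.06 rad of level and the same way up, at rest and released (horizontal distance between cube and cube_tray below 0.014 m and z of cube in the frame of cube_tray below 0.006 m and angle between each of cube, tin, block, board's own z axis and vertical below 0.06 rad and linear speed of each of cube, tin, block, board below 0.02 m/s and horizontal distance between tin and tin_tray below 0.014 m and z of tin in the frame of tin_tray below 0.006 m and horizontal distance between block and block_tray below 0.014 m and z of block in the frame of block_tray below 0.006 m and horizontal distance between board and board_tray below 0.014 m and z of board in the frame of board_tray below 0.006 m); the robot touches nothing.
It fails at once if the vial is shifted by more than 25 mm or tipped over (distance of vial from where it was at the start of the episode above 0.025 m or angle between vial's own z axis and vertical above 0.4 rad).
It also fails if it takes over 106 s, if anything falls off the work surface, if the arm or the gripper's body presses on something with over 40 N, if the wrist force passes 120 N, or if a joint passes its speed limit or range.

## Working session

There is one attempt and no reset: what is moved stays moved. The work goes in short steps, Python scripts to look and compute and a tool call to move; the robot and the scene stay as the last step left them, time stands still between calls to the robot, and variables do not carry over. Pictures are saved under pics/ and viewed, at most 14 in all, crops included, and the job is handed in when it is done.

Besides the shell and the picture viewer there is one more tool, called after "Request:" by a JSON object that holds its "name" and its "arguments", one argument or row to a line. apply_moves: Moves the arm, as the interface text tells. Its arguments: {"type":"object","properties":{"series":{"type":"array","items":{"type":"array","items":{"type":"number"}}},"fingers":{"type":"number"},"grip_force":{"type":"number"}},"required":["series"]}

```bash
mkdir -p pics
cat > h.py <<'E'
import numpy as np, cv2
from bench import bot, optics
def cloud(s):
    # world xyz per pixel
    h,w=s["range_z"].shape
    u,v=np.meshgrid(np.arange(w),np.arange(h))
    K=np.array([[s["fx"],0,s["cx"]],[0,s["fy"],s["cy"]],[0,0,1.]])
    p=cv2.undistortPoints(np.stack([u,v],-1).reshape(-1,1,2).astype(np.float64),K,np.array([s["k1"],0,0,0.])).reshape(h,w,2)
    z=s["range_z"].astype(float)
    C=np.dstack([p[...,0]*z,p[...,1]*z,z])
    W=(C-np.array(s["t"]))@np.array(s["R"])
    W[z==0]=np.nan
    return W
E
python3 - <<'E'
from h import *
print(bot.grip_depth); o=bot.get_obs(); print(o["ee_pos"],o["ee_rot"],o["opening"])
for c in ["top","scene"]:
    s=optics.snapshot(c); cv2.imwrite(f"pics/{c}0.png",s["img"]); W=cloud(s); np.save(f"{c}0.npy",W)
    print(c,"campos",-np.array(s["R"]).T@np.array(s["t"]))
    for n in ["cube","tin","block","board","cube_tray","tin_tray","block_tray","board_tray","vial"]:
        for d in optics.trace(n,c)[:2]:
            m=d["mask"]; P=W[m]; P=P[~np.isnan(P[:,0])]
            zt=np.percentile(P[:,2],90) if len(P) else 0
            T=P[abs(P[:,2]-zt)<.006]
            r=cv2.minAreaRect((T[:,:2]*1000).astype(np.float32)) if len(T)>4 else None
            print(n,round(d["p"],2),d["extent"],"zmed/90",np.round([np.median(P[:,2]),zt],4) if len(P) else None,"rect",np.round(r[0],1),np.round(r[1],1),round(r[2],1))
E
```

```text
0.0187
[0.21073772 0.50740309 0.23049093] [[-9.23469067e-01  3.83671958e-01 -8.43056470e-04]
 [ 3.83672834e-01  9.23467841e-01 -1.51744408e-03]
 [ 1.96334795e-04 -1.72477054e-03 -9.99998493e-01]] 0.9970113909685386
top campos [0.36713959 0.22090394 0.90435432]
cube 0.63 [320.0, 125.1, 32.5, 26.5] zmed/90 [0.1023 0.1049] rect [669.4  -4.5] [45.9 45.2] 7.9
tin 0.42 [319.3, 138.7, 19.2, 18.7] zmed/90 [0.0561 0.0593] rect [655.9   7.6] [52.9 21.2] 52.1
block 0.73 [312.1, 135.7, 37.4, 28.9] zmed/90 [0.0335 0.0366] rect [673.5  -2.8] [68.4 67.7] 26.5
board 0.78 [299.5, 141.2, 52.8, 31.3] zmed/90 [0.0145 0.0167] rect [669.7   1.4] [ 64.4 118.8] 20.0
cube_tray 0.74 [245.3, 183.1, 36.0, 36.5] zmed/90 [0.0025 0.0061] rect [560.1 181.9] [85.4 87. ] 61.2
cube_tray 0.69 [143.9, 234.9, 42.3, 41.0] zmed/90 [0.0028 0.0064] rect [470.6 425.8] [80.2 77.8] 53.7
tin_tray 0.81 [243.3, 185.6, 36.4, 33.1] zmed/90 [0.0025 0.0061] rect [560.5 180.2] [84.5 89. ] 67.5
tin_tray 0.62 [311.5, 136.2, 37.1, 28.7] zmed/90 [0.0335 0.0371] rect [673.4  -2.8] [68.4 67.6] 26.5
block_tray 0.87 [203.8, 243.4, 53.6, 50.6] 
[... 509 characters left out ...]
ck 0.76 [359.1, 195.6, 35.2, 22.8] zmed/90 [0.0347 0.0378] rect [669.3  -9.5] [61.6 68. ] 25.2
board 0.82 [343.4, 199.4, 60.0, 21.4] zmed/90 [0.0164 0.0182] rect [667.2  -3. ] [ 66.7 113.8] 18.1
cube_tray 0.55 [135.2, 178.2, 38.3, 28.0] zmed/90 [0.0043 0.0078] rect [471.4 422.2] [82.7 79.3] 53.3
tin_tray 0.82 [247.6, 197.2, 44.9, 28.3] zmed/90 [0.0046 0.0082] rect [559.1 175.6] [87.6 88.3] 33.7
tin_tray 0.53 [216.8, 170.3, 13.7, 33.9] zmed/90 [0.0365 0.0606] rect [545.4 289.6] [23.6 22.9] 75.2
board_tray 0.76 [204.4, 234.5, 103.0, 63.5] zmed/90 [0.0043 0.0079] rect [424.1  99.2] [100.3 153. ] 12.1
vial 0.63 [217.8, 172.7, 9.3, 33.5] zmed/90 [0.0377 0.0603] rect [544.6 289.6] [23.1 21.2] 76.0
```

Run:
```python
import cv2
a=cv2.imread('pics/top0.png')[100:300,120:380]; cv2.imwrite('pics/top0c.png',cv2.resize(a,None,fx=3,fy=3,interpolation=cv2.INTER_CUBIC))
```

```text
(no output)
```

View pics/top0c.png

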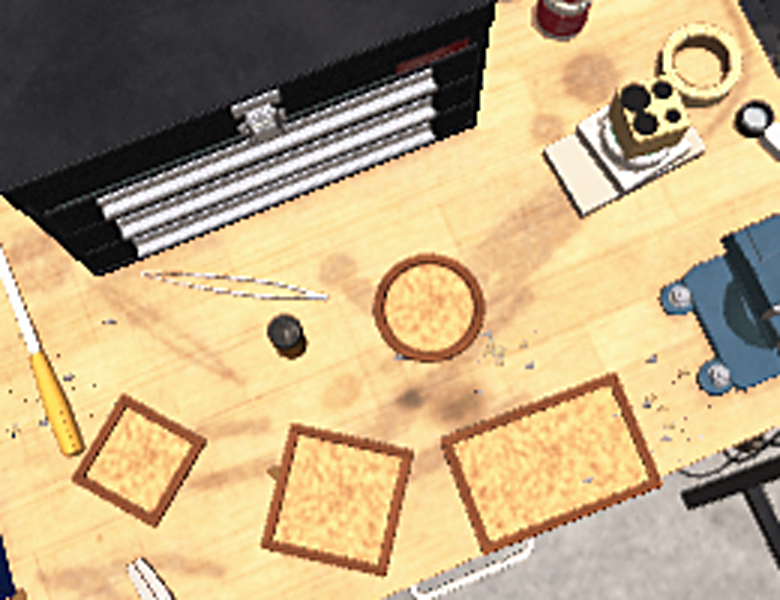

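View pics/scene0.png

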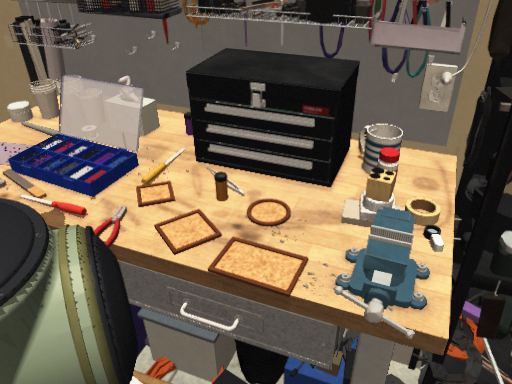

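The top crop shows the pile at about (645,115), with the cube on top. The round tray is at (430,305), the board tray at (550,460), the block tray at (338,500) and the cube tray at (140,460). The vial is at (285,335), and a tape ring and jar sit behind the pile. The two cameras agree except for about 4 mm in y, so I'll take the middle. Next I'll work out the hover move.

```bash
cat >> h.py <<'E'
def go(x,y,z,phi):
    "tool-frame shift (cm) and turn (deg) to put TCP at xyz with closing axis at yaw phi (mod 180)"
    o=bot.get_obs(); R=np.array(o["ee_rot"]); p=np.array(o["ee_pos"])
    d=R.T@(np.array([x,y,z])-p)*100
    cur=np.degrees(np.arctan2(R[1,1],R[0,1])); t=-((phi-cur+90)%180-90)
    print("t=%.2f"%o["clock"],"pos",np.round(p,4),"phi %.1f"%(cur%180),"shift",np.round(d,2),"turn %.1f"%t,"J6 %.2f"%o["joints"][5])
E
python3 - <<'E'
from h import *
go(.669,-.0065,.19,98)
W=np.load("top0.npy"); P=W.reshape(-1,3); P=P[~np.isnan(P[:,0])]
# neighbours taller than 30 mm within 0.15 m of the pile
m=(np.hypot(P[:,0]-.669,P[:,1])>.055)&(np.hypot(P[:,0]-.669,P[:,1])<.18)&(P[:,2]>.012)
for a in range(0,360,30):
    q=P[m]; an=np.degrees(np.arctan2(q[:,1],q[:,0]-.669))%360; k=(an>=a)&(an<a+30)
    if k.sum()>5: print(a,k.sum(),"nearest",np.hypot(q[k,0]-.669,q[k,1]).min().round(3),"maxz",q[k,2].max().round(3))
E
```

```text
t=1.00 pos [0.211  0.5079 0.2313] phi 67.4 shift [-62.03 -29.93   4.13] turn -30.6 J6 1.44
0 792 nearest 0.112 maxz 0.103
30 113 nearest 0.15 maxz 0.236
60 1585 nearest 0.055 maxz 0.237
90 32 nearest 0.055 maxz 0.019
120 30 nearest 0.055 maxz 0.018
180 848 nearest 0.11 maxz 0.114
210 422 nearest 0.114 maxz 0.113
240 91 nearest 0.056 maxz 0.018
270 228 nearest 0.057 maxz 0.455
300 250 nearest 0.066 maxz 0.027
330 7 nearest 0.086 maxz 0.026
```

Careful with the scale: shifts go in shares of 75 cm and turns go in shares of 360 degrees. That gives: -62 cm / 75 = -0.8267, -29.9 cm / 75 = -0.3987, -30.6 degrees / 360 = -0.085.

Request:
{"name": "apply_moves", "arguments": {
  "series": [
    [-0.8267,-0.3987,0.04,-0.085],
    [-0.8267,-0.3987,0.04,-0.085],
    [-0.8267,-0.3987,0.04,-0.085],
    [-0.8267,-0.3987,0.04,-0.085],
    [-0.8267,-0.3987,0.04,-0.085],
    [-0.8267,-0.3987,0.04,-0.085],
    [-0.8267,-0.3987,0.04,-0.085],
    [-0.8267,-0.3987,0.04,-0.085]
  ],
  "fingers": 0,
  "grip_force": 40
}}

```text
clock: 1.8
ee_pos: [0.4672, 0.2207, 0.2148]
ee_rot: [[-0.99, -0.14, 0.001], [-0.14, 0.99, 0.0], [-0.001, 0.0, -1.0]]
wrist_force: [1.2, 1.0, 0.8]
opening: 0.998
grasp_force: 0.0
```

```bash
python3 -c "
from h import *
go(.669,-.0065,.17,98)"
```

```text
t=1.80 pos [0.4672 0.2207 0.2148] phi 98.0 shift [-16.81 -25.31   4.49] turn 0.0 J6 0.16
```

Converted, -25.3 cm / 75 = -0.3373, -16.8 cm / 75 = -0.224.

Request:
{"name": "apply_moves", "arguments": {
  "series": [
    [-0.224,-0.3373,0.04,0],
    [-0.224,-0.3373,0.04,0],
    [-0.224,-0.3373,0.04,0],
    [-0.224,-0.3373,0.04,0],
    [-0.224,-0.3373,0.04,0],
    [-0.224,-0.3373,0.04,0],
    [-0.224,-0.3373,0.04,0],
    [-0.224,-0.3373,0.04,0]
  ]
}}

```text
clock: 2.6
ee_pos: [0.668, -0.0062, 0.1835]
ee_rot: [[-0.991, -0.137, -0.001], [-0.137, 0.991, 0.0], [0.001, 0.001, -1.0]]
wrist_force: [0.0, 0.8, -0.6]
opening: 1.0
grasp_force: 0.0
```

Run:
```python
from h import *
go(.669,-.0065,.075,98)
print(bot.get_obs()["joint_velocities"])
for c in ["top","scene"]:
    s=optics.snapshot(c); W=cloud(s); P=W.reshape(-1,3); P=P[~np.isnan(P[:,0])]
    x,y,z=bot.get_obs()["ee_pos"]
    m=(abs(P[:,0]-x)<.075)&(abs(P[:,1]-y)<.075)&(P[:,2]>z-.01)&(P[:,2]<z+.06)
    q=P[m]; print(c,len(q),"zmin",np.round(np.sort(q[:,2])[:12:3]-z,4))
    for sgn in (1,-1):
        k=q[np.sign(q[:,1]-y)==sgn]; print(len(k), np.round(k.min(0)-[x,y,z],3), np.round(k.max(0)-[x,y,z],3)) if len(k) else 0
    cv2.imwrite(f"pics/{c}1.png",s["img"])
a=cv2.imread("pics/scene1.png")[110:230,310:450]; cv2.imwrite("pics/scene1c.png",cv2.resize(a,None,fx=5,fy=5))
```

```text
t=2.60 pos [ 0.668  -0.0062  0.1835] phi 97.9 shift [-0.11 -0.05 10.85] turn -0.1 J6 -0.26
[ 0.0413583  -0.03796326 -0.04128427  0.00614313  0.01014925  0.00394369]
top 161 zmin [0.0116 0.0129 0.0146 0.0148]
72 [-0.018  0.041  0.012] [-0.002  0.074  0.06 ]
89 [-0.005 -0.066  0.012] [ 0.015 -0.041  0.06 ]
scene 460 zmin [0.0131 0.014  0.0145 0.0155]
242 [-0.023  0.038  0.013] [0.006 0.068 0.06 ]
218 [-0.008 -0.071  0.013] [ 0.016 -0.046  0.06 ]
```

View pics/scene1c.png

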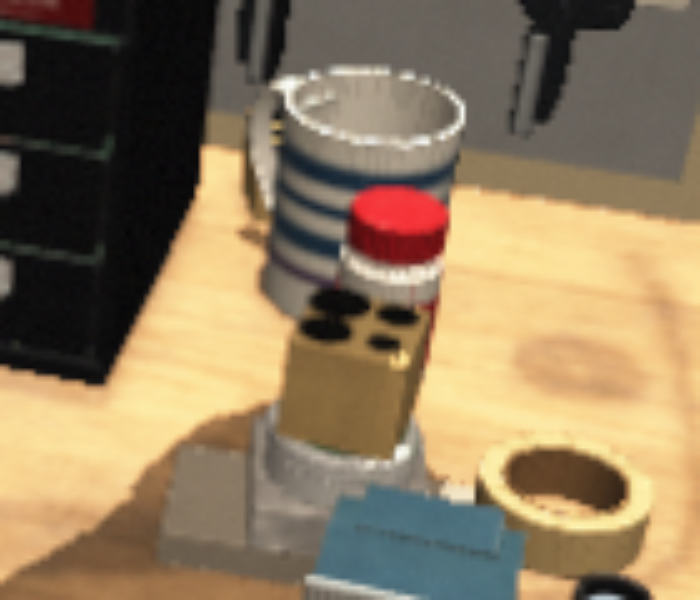

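The crop shows the gripper fingers at (255,40) and (530,80), their tips about 13 mm behind the TCP as described. They agree with the top camera to about 1 mm, and the scene camera is about 4 mm low in y. I'll use the top camera and descend on the cube.

Converted, 11.6 cm / 75 = 0.1547, 0.15 cm / 75 = 0.002.

Request:
{"name": "apply_moves", "arguments": {
  "series": [
    [-0.0013,0.002,0.04,0],
    [-0.0013,0.002,0.08,0],
    [-0.0013,0.002,0.12,0],
    [-0.0013,0.002,0.14,0],
    [-0.0013,0.002,0.1547,0],
    [-0.0013,0.002,0.1547,0]
  ]
}}

```text
clock: 3.3
ee_pos: [0.6676, -0.0022, 0.068]
ee_rot: [[-0.99, -0.141, -0.002], [-0.141, 0.99, 0.0], [0.002, 0.0, -1.0]]
wrist_force: [-0.3, 0.8, 0.3]
opening: 1.003
grasp_force: 0.0
```

Request:
{"name": "apply_moves", "arguments": {
  "series": [
    [0,0,0,0],
    [0,0,0,0],
    [0,0,0,0],
    [0,0,0,0],
    [0,0,0,0],
    [0,0,0,0],
    [0,0,0,0],
    [0,0,0,0]
  ],
  "fingers": 1,
  "grip_force": 50
}}

```text
clock: 4.1
ee_pos: [0.6699, -0.0042, 0.0705]
ee_rot: [[-0.99, -0.139, 0.003], [-0.139, 0.99, -0.002], [-0.003, -0.002, -1.0]]
wrist_force: [-0.5, -2.7, 5.9]
opening: 0.517
grasp_force: 52.5
```

Converted, -9 cm / 75 = -0.12, -5 cm / 75 = -0.0667.

Request:
{"name": "apply_moves", "arguments": {
  "series": [
    [0,0,-0.0267,0],
    [0,0,-0.0667,0],
    [0,0,-0.12,0],
    [0,0,-0.12,0]
  ]
}}

```text
clock: 4.5
ee_pos: [0.6718, -0.0032, 0.1642]
ee_rot: [[-0.99, -0.14, 0.009], [-0.14, 0.99, -0.0], [-0.009, -0.002, -1.0]]
wrist_force: [2.9, -0.9, -3.0]
opening: 0.521
grasp_force: 52.6
```

Run:
```python
from h import *
s=optics.snapshot("top"); W=cloud(s); cv2.imwrite("pics/top2.png",s["img"])
o=bot.get_obs(); x,y,z=o["ee_pos"]; print(bot.grip_depth,o["opening"],o["grasp_force"],o["wrist_force"])
P=W.reshape(-1,3); P=P[~np.isnan(P[:,0])]
s2=optics.snapshot("scene"); Q=cloud(s2).reshape(-1,3)
for n in ["cube","tin","block","board"]:
    for d in optics.trace(n,"top")[:1]:
        q=W[d["mask"]]; q=q[~np.isnan(q[:,0])]; zt=np.percentile(q[:,2],85); T=q[abs(q[:,2]-zt)<.005]
        r=cv2.minAreaRect((T[:,:2]*1000).astype(np.float32)); c=cv2.minEnclosingCircle((T[:,:2]*1000).astype(np.float32)); print(n,d["p"],zt.round(4),np.round(r[0],1),np.round(r[1],1),r[2],"circ",np.round(c[0],1),round(c[1],1))
for d in optics.trace("cube","scene")[:1]:
    q=Q.reshape(384,512,3)[d["mask"]]; print("cube scene z rel TCP",np.nanpercentile(q[:,2],[1,5,95])-z, np.nanmedian(q,0)-[x,y,z])
go(.4706,.4258,.2,143.7)
a=s2["img"][60:230,310:450]; cv2.imwrite("pics/scene2c.png",cv2.resize(a,None,fx=3.5,fy=3.5))
```

```text
0.0187 0.5146264729430625 52.54376828670502 [-0.33735251 -0.19695661 -5.66868404]
cube 0.67 0.1981 [662.2  -2.2] [26.5 45.7] 9.470568656921387 circ [662.4  -2.6] 25.1
tin 0.59 0.0598 [667.9  -2.6] [58.  51.4] 62.54004669189453 circ [669.3  -3.4] 29.5
block 0.69 0.036 [672.8  -4. ] [66.2 67.7] 24.95575714111328 circ [672.7  -3.9] 44.9
board 0.86 0.0163 [669.9   1.1] [ 64.2 118.8] 20.1810359954834 circ [669.4   2.6] 65.3
cube scene z rel TCP [-0.07879151 -0.00731767  0.03518849] [-0.02059296 -0.00451774  0.02167235]
t=4.85 pos [ 0.6671 -0.0029  0.1564] phi 98.0 shift [13.48 45.2  -4.26] turn -45.7 J6 -0.26
```

View pics/scene2c.png

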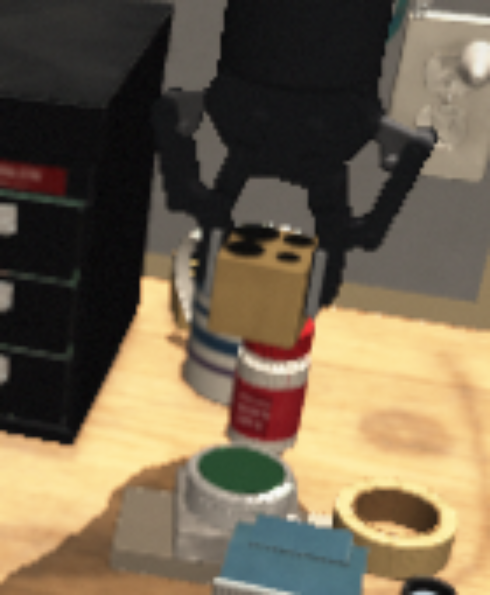

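The image shows the cube held level in the pads at (262,290), with the green-topped tin, the block and the board still in place below. Next I carry it to the cube tray.

Converted, 45.2 cm / 75 = 0.6027, 13.5 cm / 75 = 0.18, -45.7 degrees / 360 = -0.1269.

Request:
{"name": "apply_moves", "arguments": {
  "series": [
    [0.18,0.6027,-0.0267,-0.1269],
    [0.18,0.6027,-0.0267,-0.1269],
    [0.18,0.6027,-0.0267,-0.1269],
    [0.18,0.6027,-0.0267,-0.1269],
    [0.18,0.6027,-0.0267,-0.1269],
    [0.18,0.6027,-0.0267,-0.1269],
    [0.18,0.6027,-0.0267,-0.1269],
    [0.18,0.6027,-0.0267,-0.1269]
  ]
}}

```text
clock: 5.65
ee_pos: [0.5001, 0.3615, 0.1747]
ee_rot: [[-0.592, -0.806, -0.001], [-0.806, 0.592, -0.001], [0.001, 0.001, -1.0]]
wrist_force: [-0.3, 0.2, -4.5]
opening: 0.516
grasp_force: 53.0
```

```bash
python3 -c "
from h import *
go(.4706,.4258,.06,143.7)"
```

```text
t=5.65 pos [0.5001 0.3615 0.1747] phi 143.7 shift [-3.45  6.17 11.47] turn 0.0 J6 -0.43
```

Converted, 12 cm / 75 = 0.16, 11 cm / 75 = 0.1467.

Request:
{"name": "apply_moves", "arguments": {
  "series": [
    [-0.0453,0.0813,0,0],
    [-0.0453,0.0813,0,0],
    [-0.0453,0.0813,0.0533,0],
    [-0.0453,0.0813,0.1067,0],
    [-0.0453,0.0813,0.1467,0],
    [-0.0453,0.0813,0.16,0],
    [-0.0453,0.0813,0.16,0]
  ]
}}

```text
clock: 6.35
ee_pos: [0.4712, 0.4225, 0.0534]
ee_rot: [[-0.592, -0.806, -0.004], [-0.806, 0.592, -0.003], [0.004, 0.002, -1.0]]
wrist_force: [0.2, 0.0, -4.3]
opening: 0.519
grasp_force: 53.2
```

```bash
python3 -c "
from h import *
go(.4706,.4258,.0145,143.7)"
```

```text
t=6.35 pos [0.4712 0.4225 0.0534] phi 143.7 shift [-0.25  0.23  3.89] turn 0.0 J6 -0.32
```

Converted, 3.9 cm / 75 = 0.052, -0.25 cm / 75 = -0.0033.

Request:
{"name": "apply_moves", "arguments": {
  "series": [
    [-0.0033,0.0027,0.0173,0],
    [-0.0033,0.0027,0.0347,0],
    [-0.0033,0.0027,0.0453,0],
    [-0.0033,0.0027,0.052,0],
    [-0.0033,0.0027,0.052,0],
    [-0.0033,0.0027,0.052,0]
  ]
}}

```text
clock: 6.95
ee_pos: [0.4727, 0.4269, 0.0168]
ee_rot: [[-0.592, -0.806, 0.0], [-0.806, 0.592, 0.0], [-0.0, -0.0, -1.0]]
wrist_force: [0.1, 0.3, -3.9]
opening: 0.517
grasp_force: 53.4
```

```bash
python3 -c "
from h import *
go(.4706,.4258,.0145,143.7);print(bot.get_obs()['wrist_force'])"
```

```text
t=6.95 pos [0.4727 0.4269 0.0168] phi 143.7 shift [0.21 0.1  0.23] turn 0.0 J6 -0.32
[ 0.13770472  0.33707819 -3.89894828]
```

Converted, 0.3 cm / 75 = 0.004, 0.2 cm / 75 = 0.0027.

Request:
{"name": "apply_moves", "arguments": {
  "series": [
    [0.0013,0,0.0027,0],
    [0.0013,0,0.004,0],
    [0.0013,0,0.004,0]
  ]
}}

```text
clock: 7.25
ee_pos: [0.472, 0.4261, 0.0138]
ee_rot: [[-0.592, -0.806, 0.0], [-0.806, 0.592, 0.0], [-0.0, -0.0, -1.0]]
wrist_force: [0.3, 0.4, -4.6]
opening: 0.517
grasp_force: 53.6
```

Request:
{"name": "apply_moves", "arguments": {
  "series": [
    [0,0,0,0],
    [0,0,0,0],
    [0,0,0,0],
    [0,0,0,0],
    [0,0,-0.04,0],
    [0,0,-0.0933,0],
    [0,0,-0.16,0],
    [0,0,-0.2,0]
  ],
  "fingers": 0
}}

```text
clock: 8.05
ee_pos: [0.4731, 0.4269, 0.1677]
ee_rot: [[-0.591, -0.806, 0.004], [-0.806, 0.591, 0.003], [-0.004, -0.001, -1.0]]
wrist_force: [0.2, 0.3, 0.2]
opening: 1.0
grasp_force: 0.0
```

```bash
cat >> h.py <<'E'
def look(c,names,save=None):
    s=optics.snapshot(c); W=cloud(s)
    if save: cv2.imwrite(save,s["img"])
    for n in names:
        for d in optics.trace(n,c)[:1]:
            q=W[d["mask"]]; q=q[~np.isnan(q[:,0])]; zt=np.percentile(q[:,2],85); T=q[abs(q[:,2]-zt)<.005]; X=(T[:,:2]*1000).astype(np.float32)
            r=cv2.minAreaRect(X); k=cv2.minEnclosingCircle(X)
            print(n,round(d["p"],2),"ztop",zt.round(4),"rect",np.round(r[0],1),np.round(r[1],1),round(r[2],1),"circ",np.round(k[0],1),round(k[1],1))
E
python3 - <<'E'
from h import *
look("top",["cube","cube_tray","vial","tin"],"pics/top3.png")
go(.669,-.0034,.18,98)
E
```

```text
cube 0.86 ztop 0.048 rect [472.7 426.8] [45.5 44.8] 53.6 circ [472.4 426.1] 30.0
cube_tray 0.65 ztop 0.0066 rect [469.9 423.5] [75.5 74.4] 54.6 circ [470.4 422.9] 49.8
vial 0.46 ztop 0.06 rect [547.  295.9] [25.5 24.3] 34.9 circ [546.9 295.4] 13.2
tin 0.72 ztop 0.0599 rect [670.2  -3.4] [57.  58.7] 14.9 circ [671.3  -3.8] 30.0
t=8.30 pos [0.4715 0.4257 0.1629] phi 143.7 shift [ 22.92 -41.31  -1.7 ] turn 45.7 J6 -0.32
```

The cube is seated: its top is at 48 mm and it is about 2 mm off the tray centre. The vial hasn't moved. Next is the tin.

Converted, -41.3 cm / 75 = -0.5507, 22.9 cm / 75 = 0.3053, 45.7 degrees / 360 = 0.1269.

Request:
{"name": "apply_moves", "arguments": {
  "series": [
    [0.3053,-0.5507,-0.0133,0.1269],
    [0.3053,-0.5507,-0.0133,0.1269],
    [0.3053,-0.5507,-0.0133,0.1269],
    [0.3053,-0.5507,-0.0133,0.1269],
    [0.3053,-0.5507,-0.0133,0.1269],
    [0.3053,-0.5507,-0.0133,0.1269],
    [0.3053,-0.5507,-0.0133,0.1269],
    [0.3053,-0.5507,-0.0133,0.1269]
  ]
}}

```text
clock: 9.1
ee_pos: [0.6384, 0.0608, 0.1697]
ee_rot: [[-0.99, -0.14, -0.004], [-0.14, 0.99, 0.0], [0.004, 0.001, -1.0]]
wrist_force: [1.7, -0.4, 0.1]
opening: 0.999
grasp_force: 0.0
```

```bash
python3 -c "
from h import *
go(.6705,-.0036,.1,98)"
```

```text
t=9.10 pos [0.6384 0.0608 0.1697] phi 98.0 shift [-2.3  -6.83  6.96] turn 0.0 J6 -0.16
```

Request:
{"name": "apply_moves", "arguments": {
  "series": [
    [-0.0293,-0.0893,0,0],
    [-0.0293,-0.0893,0,0],
    [-0.0293,-0.0893,0.0533,0],
    [-0.0293,-0.0893,0.1067,0],
    [-0.0293,-0.0893,0.12,0],
    [-0.0293,-0.0893,0.12,0],
    [-0.0293,-0.0893,0.12,0]
  ]
}}

```text
clock: 9.8
ee_pos: [0.6709, -0.0001, 0.0829]
ee_rot: [[-0.99, -0.14, 0.001], [-0.14, 0.99, -0.0], [-0.001, -0.0, -1.0]]
wrist_force: [-0.4, 0.1, 1.1]
opening: 0.999
grasp_force: 0.0
```

```bash
python3 -c "
from h import *
go(.6705,-.0036,.037,98)"
```

```text
t=9.80 pos [ 6.709e-01 -1.000e-04  8.290e-02] phi 98.1 shift [ 0.09 -0.34  4.59] turn 0.1 J6 -0.25
```

Converted, 4.3 cm / 75 = 0.0573, 3.5 cm / 75 = 0.0467.

Request:
{"name": "apply_moves", "arguments": {
  "series": [
    [0,-0.0027,0.0267,0],
    [0,-0.0027,0.0467,0],
    [0,-0.0027,0.0573,0],
    [0,-0.0027,0.0573,0],
    [0,-0.0027,0.0573,0]
  ]
}}

```text
clock: 10.3
ee_pos: [0.6709, -0.0024, 0.0396]
ee_rot: [[-0.99, -0.14, 0.0], [-0.14, 0.99, -0.0], [-0.0, -0.0, -1.0]]
wrist_force: [-0.0, -0.4, 0.1]
opening: 1.0
grasp_force: 0.0
```

```bash
python3 -c "
from h import *
go(.6705,-.0036,.037,98);print(bot.get_obs()['wrist_force'])"
```

```text
t=10.30 pos [ 0.6709 -0.0024  0.0396] phi 98.0 shift [ 0.06 -0.12  0.26] turn 0.0 J6 -0.25
[-0.02604711 -0.35814571  0.05864433]
```

Converted, 0.2 cm / 75 = 0.0027, -0.1 cm / 75 = -0.0013.

Request:
{"name": "apply_moves", "arguments": {
  "series": [
    [0,-0.0013,0.0027,0],
    [0,-0.0013,0.0027,0],
    [0,-0.0013,0.0027,0],
    [0,-0.0013,0.0027,0],
    [0,-0.0013,0.0027,0],
    [0,-0.0013,0.0027,0],
    [0,-0.0013,0.0027,0],
    [0,-0.0013,0.0027,0]
  ],
  "fingers": 1,
  "grip_force": 40
}}

```text
clock: 11.1
ee_pos: [0.6714, -0.0038, 0.0381]
ee_rot: [[-0.99, -0.14, 0.002], [-0.14, 0.99, -0.001], [-0.001, -0.001, -1.0]]
wrist_force: [-1.6, -0.5, 5.0]
opening: 0.646
grasp_force: 43.1
```

Converted, -10 cm / 75 = -0.1333, -6 cm / 75 = -0.08.

Request:
{"name": "apply_moves", "arguments": {
  "series": [
    [0,0,-0.0133,0],
    [0,0,-0.04,0],
    [0,0,-0.08,0],
    [0,0,-0.1333,0],
    [0,0,-0.1333,0],
    [0,0,-0.1333,0]
  ]
}}

```text
clock: 11.7
ee_pos: [0.6713, -0.0034, 0.1382]
ee_rot: [[-0.99, -0.14, 0.002], [-0.14, 0.99, 0.0], [-0.002, -0.0, -1.0]]
wrist_force: [-0.5, 0.6, -1.8]
opening: 0.646
grasp_force: 42.9
```

Run:
```python
from h import *
o=bot.get_obs(); print(o["ee_pos"])
look("top",["tin","block","board"],"pics/top4.png")
s=optics.snapshot("scene"); W=cloud(s); a=s["img"][60:230,310:450]; cv2.imwrite("pics/scene4c.png",cv2.resize(a,None,fx=3.5,fy=3.5))
for d in optics.trace("tin","scene")[:1]:
    q=W[d["mask"]]; print(d["p"],d["extent"],np.nanpercentile(q,[2,50,98],axis=0)-o["ee_pos"])
go(.5605,.1805,.15,98)
```

```text
[ 0.67133049 -0.00338382  0.13819212]
tin 0.92 ztop 0.1598 rect [658.3  -5.8] [32.8 53.7] 25.8 circ [663.8  -3.2] 26.9
block 0.79 ztop 0.0359 rect [673.6  -3.1] [68.4 68.2] 26.3 circ [672.3  -2.7] 45.9
board 0.72 ztop 0.0162 rect [670.1   0.7] [ 64.3 120.4] 20.4 circ [671.7   2.6] 65.1
0.74 [367.4, 144.9, 31.7, 22.2] [[-0.03295396 -0.02922048 -0.00278309]
 [-0.01890391 -0.00526943  0.01784634]
 [ 0.02215221  0.0242052   0.01990245]]
t=12.00 pos [ 0.6698 -0.0034  0.1355] phi 98.0 shift [ 8.25 19.74 -1.42] turn 0.0 J6 -0.26
```

View pics/scene4c.png

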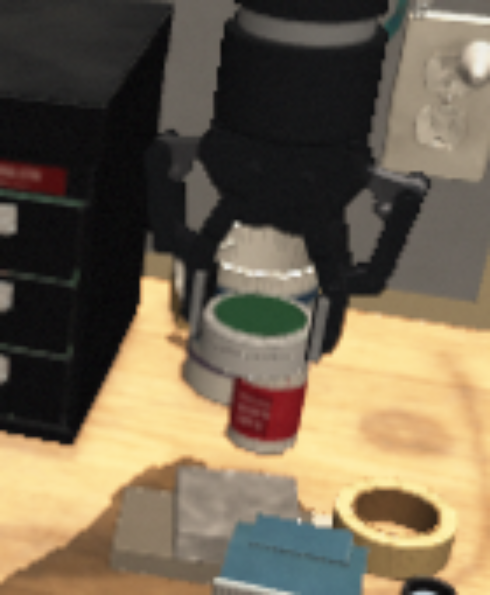

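The tin is held level at (260,335), and the steel block and board are undisturbed below. Next I carry it to the round tray.

Converted, 19.7 cm / 75 = 0.2627, 9 cm / 75 = 0.12.

Request:
{"name": "apply_moves", "arguments": {
  "series": [
    [0.1093,0.2627,-0.0133,0],
    [0.1093,0.2627,-0.0133,0],
    [0.1093,0.2627,-0.0133,0],
    [0.1093,0.2627,-0.0133,0],
    [0.1093,0.2627,0.0133,0],
    [0.1093,0.2627,0.0667,0],
    [0.1093,0.2627,0.1067,0],
    [0.1093,0.2627,0.12,0]
  ]
}}

```text
clock: 12.8
ee_pos: [0.5589, 0.1799, 0.0434]
ee_rot: [[-0.99, -0.14, -0.006], [-0.14, 0.99, -0.001], [0.006, -0.0, -1.0]]
wrist_force: [-0.6, -0.6, -2.5]
opening: 0.645
grasp_force: 43.0
```

Request:
{"name": "apply_moves", "arguments": {
  "series": [
    [0,0,0,0],
    [0,0,0,0]
  ]
}}

```text
clock: 13.0
ee_pos: [0.5629, 0.1801, 0.0479]
ee_rot: [[-0.99, -0.139, 0.001], [-0.139, 0.99, 0.0], [-0.001, 0.0, -1.0]]
wrist_force: [-0.4, -0.3, -1.0]
opening: 0.644
grasp_force: 43.1
```

```bash
python3 -c "
from h import *
go(.5605,.1805,.006,98)"
```

```text
t=13.00 pos [0.5629 0.1801 0.0479] phi 98.0 shift [0.24 0.07 4.19] turn 0.0 J6 0.04
```

Converted, 4.2 cm / 75 = 0.056, 3.8 cm / 75 = 0.0507.

Request:
{"name": "apply_moves", "arguments": {
  "series": [
    [0.0027,0,0.02,0],
    [0.0027,0,0.04,0],
    [0.0027,0,0.0507,0],
    [0.0027,0,0.056,0],
    [0.0027,0,0.056,0],
    [0.0027,0,0.056,0],
    [0.0027,0,0.056,0]
  ]
}}

```text
clock: 13.7
ee_pos: [0.5607, 0.1799, 0.0058]
ee_rot: [[-0.99, -0.14, 0.001], [-0.14, 0.99, 0.0], [-0.001, 0.0, -1.0]]
wrist_force: [0.2, -0.2, -2.0]
opening: 0.646
grasp_force: 43.0
```

```bash
python3 -c "
from h import *
go(.5605,.1805,.006,98);print(bot.get_obs()['wrist_force'])"
```

```text
t=13.70 pos [0.5607 0.1799 0.0058] phi 98.0 shift [ 0.01  0.06 -0.02] turn 0.0 J6 0.04
[ 0.23330781 -0.20508794 -1.95743635]
```

Converted, -14 cm / 75 = -0.1867, -12 cm / 75 = -0.16.

Request:
{"name": "apply_moves", "arguments": {
  "series": [
    [0,0,0,0],
    [0,0,0,0],
    [0,0,0,0],
    [0,0,0,0],
    [0,0,-0.04,0],
    [0,0,-0.0933,0],
    [0,0,-0.16,0],
    [0,0,-0.1867,0]
  ],
  "fingers": 0
}}

```text
clock: 14.5
ee_pos: [0.5624, 0.1803, 0.1499]
ee_rot: [[-0.99, -0.14, 0.006], [-0.14, 0.99, 0.001], [-0.006, 0.0, -1.0]]
wrist_force: [-0.5, 0.1, 0.6]
opening: 0.999
grasp_force: 0.0
```

Run:
```python
from h import *
look("top",["tin","tin_tray","block"])
go(.6733,-.0031,.14,26.3)
```

```text
tin 0.76 ztop 0.0272 rect [558.2 191.1] [57.2 39.2] 9.8 circ [559.9 181.9] 29.0
tin_tray 0.65 ztop 0.007 rect [553.7 198.6] [87.5 50.3] 19.0 circ [557.7 186.5] 44.1
t=14.70 pos [0.5601 0.1798 0.1451] phi 98.0 shift [ -8.65 -19.7    0.52] turn 71.7 J6 0.04
```

Converted, -19.7 cm / 75 = -0.2627, -8.6 cm / 75 = -0.1147, 71.7 degrees / 360 = 0.1992.

Request:
{"name": "apply_moves", "arguments": {
  "series": [
    [-0.1147,-0.2627,0,0.1992],
    [-0.1147,-0.2627,0,0.1992],
    [-0.1147,-0.2627,0,0.1992],
    [-0.1147,-0.2627,0,0.1992],
    [-0.1147,-0.2627,0,0.1992],
    [-0.1147,-0.2627,0,0.1992],
    [-0.1147,-0.2627,0,0.1992],
    [-0.1147,-0.2627,0,0.1992]
  ]
}}

```text
clock: 15.5
ee_pos: [0.6713, -0.0035, 0.1421]
ee_rot: [[-0.483, 0.876, -0.004], [0.876, 0.483, 0.001], [0.003, -0.004, -1.0]]
wrist_force: [-1.0, -0.7, -0.2]
opening: 1.0
grasp_force: 0.0
```

Run:
```python
from h import *
go(.6733,-.0031,.06,26.3)
```

```text
t=15.50 pos [ 0.6713 -0.0035  0.1421] phi 28.9 shift [-0.08  0.23  8.21] turn 2.6 J6 0.95
```

Converted, 9.5 cm / 75 = 0.1267, 8 cm / 75 = 0.1067, 2.6 degrees / 360 = 0.0072.

Request:
{"name": "apply_moves", "arguments": {
  "series": [
    [0,0.0027,0.0267,0.0072],
    [0,0.0027,0.0667,0.0072],
    [0,0.0027,0.1067,0.0072],
    [0,0.0027,0.1267,0.0072],
    [0,0.0027,0.1267,0.0072],
    [0,0.0027,0.1267,0.0072],
    [0,0.0027,0.1267,0.0072]
  ]
}}

```text
clock: 16.2
ee_pos: [0.6757, -0.0024, 0.0515]
ee_rot: [[-0.449, 0.894, 0.002], [0.894, 0.449, -0.0], [-0.001, 0.002, -1.0]]
wrist_force: [0.9, 0.2, -0.4]
opening: 1.001
grasp_force: 0.0
```

Run:
```python
from h import *
go(.6733,-.0031,.015,26.3)
```

```text
t=16.20 pos [ 0.6757 -0.0024  0.0515] phi 26.7 shift [ 0.05 -0.25  3.65] turn 0.4 J6 0.99
```

Converted, 2 cm / 75 = 0.0267, 1 cm / 75 = 0.0133, 0.4 degrees / 360 = 0.0011.

Request:
{"name": "apply_moves", "arguments": {
  "series": [
    [0,-0.002,0.0133,0.0011],
    [0,-0.002,0.0267,0.0011],
    [0,-0.002,0.0267,0.0011],
    [0,-0.002,0.0267,0.0011],
    [0,-0.002,0.0267,0.0011]
  ]
}}

```text
clock: 16.7
ee_pos: [0.6733, -0.0029, 0.0302]
ee_rot: [[-0.443, 0.897, 0.0], [0.897, 0.443, -0.0], [-0.0, 0.0, -1.0]]
wrist_force: [-0.0, 0.3, 0.4]
opening: 0.999
grasp_force: 0.0
```

Run:
```python
from h import *
look("top",["block","board"])
go(.6733,-.0031,.0155,26.3)
```

```text
block 0.61 ztop 0.0361 rect [669.3   5.6] [68.7 47.4] 25.5 circ [666.6   8.8] 37.3
board 0.9 ztop 0.0161 rect [654.6  41.9] [64.7 31.8] 21.7 circ [653.7  42.7] 34.2
t=16.85 pos [ 0.6734 -0.0029  0.0304] phi 26.3 shift [-0.01 -0.02  1.49] turn -0.0 J6 1.00
```

Aligned. Now I descend, close and lift.

Request:
{"name": "apply_moves", "arguments": {
  "series": [
    [0,0,0.0093,0],
    [0,0,0.016,0],
    [0,0,0.02,0],
    [0,0,0.02,0],
    [0,0,0.02,0]
  ]
}}

```text
clock: 17.35
ee_pos: [0.673, -0.0029, 0.0148]
ee_rot: [[-0.443, 0.897, -0.0], [0.897, 0.443, 0.0], [0.0, -0.0, -1.0]]
wrist_force: [-0.7, -0.1, -0.2]
opening: 1.0
grasp_force: 0.0
```

Request:
{"name": "apply_moves", "arguments": {
  "series": [
    [0,0,0,0],
    [0,0,0,0],
    [0,0,0,0],
    [0,0,0,0],
    [0,0,0,0],
    [0,0,0,0],
    [0,0,0,0]
  ],
  "fingers": 1,
  "grip_force": 80
}}

```text
clock: 18.05
ee_pos: [0.6732, -0.0031, 0.0159]
ee_rot: [[-0.443, 0.897, 0.0], [0.897, 0.443, -0.001], [-0.001, -0.0, -1.0]]
wrist_force: [-1.6, 0.2, 5.5]
opening: 0.769
grasp_force: 93.8
```

Converted, -12 cm / 75 = -0.16, -9 cm / 75 = -0.12.

Request:
{"name": "apply_moves", "arguments": {
  "series": [
    [0,0,-0.0067,0],
    [0,0,-0.0267,0],
    [0,0,-0.0667,0],
    [0,0,-0.12,0],
    [0,0,-0.16,0],
    [0,0,-0.16,0],
    [0,0,-0.16,0],
    [0,0,-0.16,0]
  ]
}}

```text
clock: 18.85
ee_pos: [0.6711, -0.0027, 0.1323]
ee_rot: [[-0.443, 0.897, -0.005], [0.897, 0.443, 0.001], [0.003, -0.004, -1.0]]
wrist_force: [-0.5, 1.5, -7.7]
opening: 0.766
grasp_force: 92.2
```

Run:
```python
from h import *
o=bot.get_obs(); print(o["ee_pos"],o["wrist_force"])
look("top",["block","board"])
s=optics.snapshot("scene"); W=cloud(s); a=s["img"][60:230,310:450]; cv2.imwrite("pics/scene5c.png",cv2.resize(a,None,fx=3.5,fy=3.5))
go(.4191,.2738,.15,69.3)
```

```text
[ 0.67112859 -0.00268318  0.1323168 ] [-0.47301549  1.54958391 -7.66125544]
block 0.56 ztop 0.1522 rect [668.1   7.1] [67.8 46.5] 25.7 circ [667.5   6.2] 39.1
board 0.78 ztop 0.0162 rect [6.703e+02 5.000e-01] [ 65.2 121.1] 20.0 circ [670.6   1.2] 66.4
t=19.05 pos [ 0.6719 -0.0028  0.133 ] phi 26.3 shift [ 36.   -10.43  -1.61] turn -43.0 J6 1.00
```

View pics/scene5c.png

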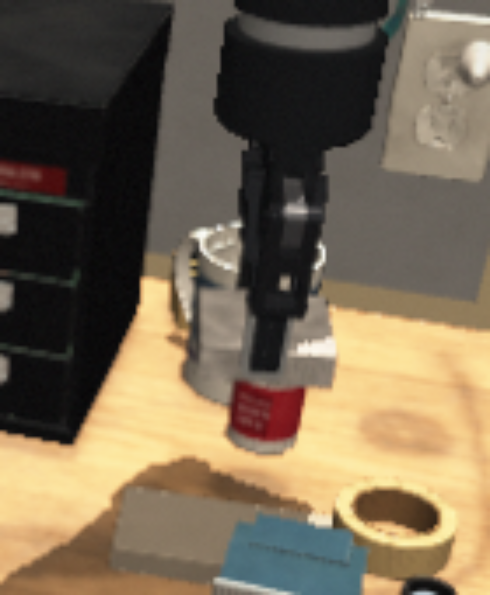

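The block is held level at (265,340), and the bare board at (200,530) hasn't moved. Next I carry the block to the large square tray.

Converted, 36 cm / 75 = 0.48, -10.4 cm / 75 = -0.1387, -43 degrees / 360 = -0.1194.

Request:
{"name": "apply_moves", "arguments": {
  "series": [
    [0.48,-0.1387,-0.0133,-0.1194],
    [0.48,-0.1387,-0.0133,-0.1194],
    [0.48,-0.1387,-0.0133,-0.1194],
    [0.48,-0.1387,-0.0133,-0.1194],
    [0.48,-0.1387,-0.0133,-0.1194],
    [0.48,-0.1387,-0.0133,-0.1194],
    [0.48,-0.1387,-0.0133,-0.1194],
    [0.48,-0.1387,-0.0133,-0.1194]
  ]
}}

```text
clock: 19.85
ee_pos: [0.4168, 0.276, 0.1447]
ee_rot: [[-0.937, 0.351, -0.003], [0.351, 0.937, 0.001], [0.003, -0.0, -1.0]]
wrist_force: [0.4, -0.1, -8.1]
opening: 0.771
grasp_force: 92.7
```

Request:
{"name": "apply_moves", "arguments": {
  "series": [
    [0,0,0,0],
    [0,0,0,0]
  ]
}}

```text
clock: 20.05
ee_pos: [0.4202, 0.2742, 0.145]
ee_rot: [[-0.936, 0.352, 0.0], [0.352, 0.936, -0.0], [-0.001, -0.0, -1.0]]
wrist_force: [-0.3, 0.5, -7.7]
opening: 0.766
grasp_force: 92.7
```

```bash
python3 -c "
from h import *
go(.4191,.2738,.035,69.3)"
```

```text
t=20.05 pos [0.4202 0.2742 0.145 ] phi 69.4 shift [ 0.1  -0.08 11.  ] turn 0.1 J6 0.79
```

Converted, 11.5 cm / 75 = 0.1533, 10.5 cm / 75 = 0.14.

Request:
{"name": "apply_moves", "arguments": {
  "series": [
    [0,-0.0013,0.0533,0],
    [0,-0.0013,0.1067,0],
    [0,-0.0013,0.14,0],
    [0,-0.0013,0.1533,0],
    [0,-0.0013,0.1533,0],
    [0,-0.0013,0.1533,0],
    [0,-0.0013,0.1533,0]
  ]
}}

```text
clock: 20.75
ee_pos: [0.4219, 0.2734, 0.0316]
ee_rot: [[-0.935, 0.354, 0.003], [0.354, 0.935, 0.001], [-0.002, 0.002, -1.0]]
wrist_force: [0.2, -0.3, -7.1]
opening: 0.772
grasp_force: 92.7
```

```bash
python3 -c "
from h import *
go(.4191,.2738,.005,69.3)"
```

```text
t=20.75 pos [0.4219 0.2734 0.0316] phi 69.3 shift [ 0.28 -0.07  2.66] turn -0.0 J6 0.79
```

Converted, 2.6 cm / 75 = 0.0347, 2.5 cm / 75 = 0.0333.

Request:
{"name": "apply_moves", "arguments": {
  "series": [
    [0.0013,0,0.0133,0],
    [0.0013,0,0.0267,0],
    [0.0013,0,0.0333,0],
    [0.0013,0,0.0347,0],
    [0.0013,0,0.0347,0],
    [0.0013,0,0.0347,0]
  ]
}}

```text
clock: 21.35
ee_pos: [0.4194, 0.2734, 0.0041]
ee_rot: [[-0.935, 0.354, 0.0], [0.354, 0.935, 0.0], [-0.0, 0.0, -1.0]]
wrist_force: [0.0, -0.6, -7.7]
opening: 0.772
grasp_force: 92.9
```

```bash
python3 -c "
from h import *
go(.4191,.2738,.004,69.3);print(bot.get_obs()['wrist_force'])"
```

```text
t=21.35 pos [0.4194 0.2734 0.0041] phi 69.3 shift [0.04 0.03 0.01] turn -0.0 J6 0.79
[ 0.0106781  -0.64231426 -7.68934179]
```

Converted, -13 cm / 75 = -0.1733, -11 cm / 75 = -0.1467.

Request:
{"name": "apply_moves", "arguments": {
  "series": [
    [0,0,0,0],
    [0,0,0,0],
    [0,0,0,0],
    [0,0,0,0],
    [0,0,-0.04,0],
    [0,0,-0.0933,0],
    [0,0,-0.1467,0],
    [0,0,-0.1733,0]
  ],
  "fingers": 0
}}

```text
clock: 22.15
ee_pos: [0.4209, 0.274, 0.1376]
ee_rot: [[-0.935, 0.354, 0.005], [0.354, 0.935, 0.002], [-0.004, 0.004, -1.0]]
wrist_force: [1.4, 0.3, 0.5]
opening: 1.003
grasp_force: 0.0
```

Run:
```python
from h import *
look("top",["block","block_tray","tin","tin_tray","board","board_tray","vial"])
go(.6701,.0007,.13,20.1)
```

```text
tin 0.69 ztop 0.0272 rect [558.7 181.8] [50.4 54.7] 81.4 circ [559.4 181.2] 28.4
tin_tray 0.63 ztop 0.0066 rect [561.8 178.5] [88.  84.2] 23.4 circ [561.4 180.7] 45.0
board 0.73 ztop 0.0161 rect [6.701e+02 1.000e-01] [ 65.4 121. ] 20.1 circ [6.685e+02 1.000e-01] 66.3
board_tray 0.96 ztop 0.0051 rect [424.3 103.1] [ 96.9 152. ] 12.8 circ [426. 102.] 85.1
t=22.55 pos [0.4182 0.2728 0.1327] phi 69.3 shift [-33.18 -16.54   0.24] turn 49.2 J6 0.79
```

Converted, -33.2 cm / 75 = -0.4427, -16.5 cm / 75 = -0.22, 49.2 degrees / 360 = 0.1367.

Request:
{"name": "apply_moves", "arguments": {
  "series": [
    [-0.4427,-0.22,0,0.1367],
    [-0.4427,-0.22,0,0.1367],
    [-0.4427,-0.22,0,0.1367],
    [-0.4427,-0.22,0,0.1367],
    [-0.4427,-0.22,0,0.1367],
    [-0.4427,-0.22,0,0.1367],
    [-0.4427,-0.22,0,0.1367],
    [-0.4427,-0.22,0,0.1367]
  ]
}}

```text
clock: 23.35
ee_pos: [0.6735, -0.0026, 0.1323]
ee_rot: [[-0.34, 0.941, -0.0], [0.941, 0.34, -0.001], [-0.001, -0.0, -1.0]]
wrist_force: [-0.0, 0.4, -0.1]
opening: 0.999
grasp_force: 0.0
```

Run:
```python
from h import *
look("top",["block","block_tray"])
go(.6701,.0004,.04,20.1)
```

```text
block 0.94 ztop 0.0232 rect [422.8 274. ] [68.  67.2] 68.5 circ [422.3 274.5] 45.2
block_tray 0.95 ztop 0.0067 rect [418.9 273.6] [99.5 99.8] 69.3 circ [418.5 273.5] 67.4
t=23.50 pos [6.711e-01 2.000e-04 1.321e-01] phi 20.0 shift [ 0.04 -0.07  9.21] turn -0.1 J6 1.11
```

The block is seated, 4 mm off centre with its top at 23 mm. Now I descend on the board.

Converted, 11 cm / 75 = 0.1467, 10.5 cm / 75 = 0.14.

Request:
{"name": "apply_moves", "arguments": {
  "series": [
    [0,-0.0013,0.0533,0],
    [0,-0.0013,0.1067,0],
    [0,-0.0013,0.14,0],
    [0,-0.0013,0.1467,0],
    [0,-0.0013,0.1467,0],
    [0,-0.0013,0.1467,0],
    [0,-0.0013,0.1467,0]
  ]
}}

```text
clock: 24.2
ee_pos: [0.6718, 0.0013, 0.0261]
ee_rot: [[-0.344, 0.939, 0.003], [0.939, 0.344, -0.0], [-0.001, 0.003, -1.0]]
wrist_force: [-0.4, 0.2, -0.2]
opening: 0.997
grasp_force: 0.0
```

Run:
```python
from h import *
go(.6701,.0004,.0,20.1)
```

```text
t=24.20 pos [0.6718 0.0013 0.0261] phi 20.1 shift [-0.02 -0.2   2.61] turn 0.0 J6 1.11
```

Converted, 2.4 cm / 75 = 0.032, 2.2 cm / 75 = 0.0293.

Request:
{"name": "apply_moves", "arguments": {
  "series": [
    [0,-0.0007,0.0107,0],
    [0,-0.0007,0.0213,0],
    [0,-0.0007,0.0293,0],
    [0,-0.0007,0.032,0],
    [0,-0.0007,0.032,0],
    [0,-0.0007,0.032,0]
  ]
}}

```text
clock: 24.8
ee_pos: [0.67, 0.0009, -0.0]
ee_rot: [[-0.343, 0.939, -0.0], [0.939, 0.343, 0.0], [0.0, -0.0, -1.0]]
wrist_force: [-0.4, 0.6, 0.2]
opening: 0.997
grasp_force: 0.0
```

Run:
```python
from h import *
go(.6701,.0004,.0,20.1);print(bot.get_obs()['wrist_force'])
```

```text
t=24.80 pos [ 0.67    0.0009 -0.    ] phi 20.1 shift [-0.05 -0.01 -0.  ] turn -0.0 J6 1.11
[-0.4311823   0.55763471  0.20504397]
```

Request:
{"name": "apply_moves", "arguments": {
  "series": [
    [0,0,0,0],
    [0,0,0,0],
    [0,0,0,0],
    [0,0,0,0],
    [0,0,0,0],
    [0,0,0,0],
    [0,0,0,0]
  ],
  "fingers": 1,
  "grip_force": 70
}}

```text
clock: 25.5
ee_pos: [0.6706, 0.0009, 0.001]
ee_rot: [[-0.343, 0.939, 0.001], [0.939, 0.343, -0.0], [-0.001, 0.001, -1.0]]
wrist_force: [-1.2, -0.1, 5.2]
opening: 0.733
grasp_force: 78.1
```

Converted, -12 cm / 75 = -0.16, -9 cm / 75 = -0.12.

Request:
{"name": "apply_moves", "arguments": {
  "series": [
    [0,0,-0.0067,0],
    [0,0,-0.0267,0],
    [0,0,-0.0667,0],
    [0,0,-0.12,0],
    [0,0,-0.16,0],
    [0,0,-0.16,0],
    [0,0,-0.16,0],
    [0,0,-0.16,0]
  ]
}}

```text
clock: 26.3
ee_pos: [0.6685, 0.0011, 0.1183]
ee_rot: [[-0.343, 0.939, -0.003], [0.939, 0.343, 0.0], [0.001, -0.003, -1.0]]
wrist_force: [0.1, -0.9, -2.9]
opening: 0.736
grasp_force: 77.6
```

Run:
```python
from h import *
o=bot.get_obs(); print(o["ee_pos"],o["wrist_force"])
look("top",["board"])
s=optics.snapshot("scene"); W=cloud(s); a=s["img"][60:230,310:450]; cv2.imwrite("pics/scene6c.png",cv2.resize(a,None,fx=3.5,fy=3.5))
go(.4244,.1033,.15,12.9)
```

```text
[0.66849282 0.00111049 0.11829457] [ 0.08803634 -0.93472837 -2.86565886]
board 0.63 ztop 0.1331 rect [670.    1.6] [ 65.3 120. ] 20.4 circ [668.2   3.2] 65.0
t=26.45 pos [0.6687 0.0011 0.118 ] phi 20.1 shift [ 17.99 -19.44  -3.11] turn 7.2 J6 1.11
```

View pics/scene6c.png

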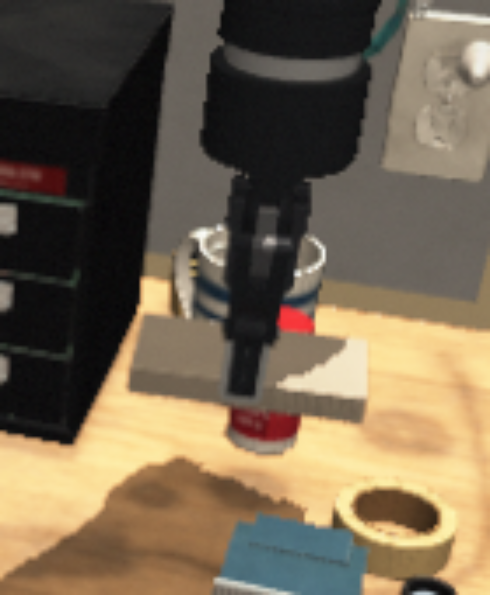

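The board is held level at (245,370). I'll raise it first so it clears the vice, then carry it to the oblong tray.

Converted, -19.4 cm / 75 = -0.2587, 18 cm / 75 = 0.24, 7.2 degrees / 360 = 0.02.

Request:
{"name": "apply_moves", "arguments": {
  "series": [
    [0,0,-0.0667,0],
    [0.0533,0,-0.0667,0.0083],
    [0.12,-0.0667,-0.0667,0.02],
    [0.24,-0.2587,-0.0667,0.02],
    [0.24,-0.2587,-0.0667,0.02],
    [0.24,-0.2587,-0.0667,0.02],
    [0.24,-0.2587,-0.0667,0.02],
    [0.24,-0.2587,-0.0667,0.02]
  ]
}}

```text
clock: 27.25
ee_pos: [0.4184, 0.1042, 0.1685]
ee_rot: [[-0.225, 0.974, -0.008], [0.974, 0.225, 0.0], [0.002, -0.008, -1.0]]
wrist_force: [0.2, -0.3, -3.3]
opening: 0.737
grasp_force: 79.2
```

Request:
{"name": "apply_moves", "arguments": {
  "series": [
    [0,0,0,0],
    [0,0,0,0]
  ]
}}

```text
clock: 27.45
ee_pos: [0.4272, 0.1033, 0.1702]
ee_rot: [[-0.223, 0.975, 0.001], [0.975, 0.223, -0.0], [-0.0, 0.001, -1.0]]
wrist_force: [0.7, 0.7, -2.5]
opening: 0.731
grasp_force: 79.2
```

Run:
```python
from h import *
look("top",["board"])
go(.4244,.1033,.035,12.9)
```

```text
board 0.71 ztop 0.1851 rect [420.9 137.2] [64.9 49.8] 12.9 circ [419.4 138.5] 38.7
t=27.55 pos [0.4273 0.1032 0.17  ] phi 12.8 shift [ 0.08 -0.28 13.5 ] turn -0.1 J6 1.42
```

Converted, 14 cm / 75 = 0.1867, 12 cm / 75 = 0.16.

Request:
{"name": "apply_moves", "arguments": {
  "series": [
    [0,-0.0027,0.0533,0],
    [0,-0.0027,0.1067,0],
    [0,-0.0027,0.16,0],
    [0,-0.0027,0.1867,0],
    [0,-0.0027,0.1867,0],
    [0,-0.0027,0.1867,0],
    [0,-0.0027,0.1867,0]
  ]
}}

```text
clock: 28.25
ee_pos: [0.4257, 0.103, 0.0311]
ee_rot: [[-0.223, 0.975, 0.002], [0.975, 0.223, 0.0], [-0.0, 0.002, -1.0]]
wrist_force: [-0.1, -0.6, -2.0]
opening: 0.739
grasp_force: 79.2
```

```bash
python3 -c "
from h import *
go(.4244,.1033,.005,12.9)"
```

```text
t=28.25 pos [0.4257 0.103  0.0311] phi 12.9 shift [ 0.06 -0.13  2.61] turn -0.0 J6 1.41
```

Converted, 2.6 cm / 75 = 0.0347, 2.4 cm / 75 = 0.032.

Request:
{"name": "apply_moves", "arguments": {
  "series": [
    [0,0,0.0133,0],
    [0,0,0.024,0],
    [0,0,0.032,0],
    [0,0,0.0347,0],
    [0,0,0.0347,0],
    [0,0,0.0347,0]
  ]
}}

```text
clock: 28.85
ee_pos: [0.4235, 0.1029, 0.004]
ee_rot: [[-0.223, 0.975, -0.001], [0.975, 0.223, -0.0], [0.0, -0.001, -1.0]]
wrist_force: [-2.4, 0.2, 1.5]
opening: 0.733
grasp_force: 79.7
```

```bash
python3 -c "
from h import *
go(.4244,.1033,.005,12.9);print(bot.get_obs()['wrist_force'])"
```

```text
t=28.85 pos [0.4235 0.1029 0.004 ] phi 12.9 shift [ 0.02  0.1  -0.1 ] turn -0.0 J6 1.41
[-2.37089211  0.22467374  1.53917757]
```

In contact with the floor. Release and lift.

Converted, -18 cm / 75 = -0.24, -12 cm / 75 = -0.16.

Request:
{"name": "apply_moves", "arguments": {
  "series": [
    [0,0,0,0],
    [0,0,0,0],
    [0,0,0,0],
    [0,0,0,0],
    [0,0,-0.04,0],
    [0,0,-0.0933,0],
    [0,0,-0.16,0],
    [0,0,-0.24,0]
  ],
  "fingers": 0
}}

```text
clock: 29.65
ee_pos: [0.4233, 0.1029, 0.1757]
ee_rot: [[-0.223, 0.975, -0.001], [0.975, 0.223, -0.0], [0.0, -0.001, -1.0]]
wrist_force: [1.8, -0.3, -0.3]
opening: 1.0
grasp_force: 0.0
```

Converted, 20 cm / 75 = 0.2667, -4 cm / 75 = -0.0533.

Request:
{"name": "apply_moves", "arguments": {
  "series": [
    [0.2667,0,-0.0533,0],
    [0.2667,0,-0.0533,0],
    [0.2667,0,-0.0533,0],
    [0.2667,0,-0.0533,0],
    [0.2667,0,-0.0533,0],
    [0.2667,0,-0.0533,0]
  ]
}}

```text
clock: 30.25
ee_pos: [0.379, 0.2989, 0.2141]
ee_rot: [[-0.226, 0.974, 0.001], [0.974, 0.226, -0.0], [-0.0, 0.0, -1.0]]
wrist_force: [0.1, -0.8, -0.7]
opening: 1.003
grasp_force: 0.0
```

Run:
```python
from h import *
print(bot.get_obs()["ee_pos"],bot.get_obs()["wrist_force"])
look("top",["board","board_tray","block","block_tray","tin","tin_tray","cube","cube_tray","vial"],"pics/top7.png")
a=cv2.imread('pics/top7.png')[100:300,120:380]; cv2.imwrite('pics/top7c.png',cv2.resize(a,None,fx=3,fy=3,interpolation=cv2.INTER_CUBIC))
```

```text
[0.37896436 0.29893949 0.21410729] [ 0.09656135 -0.76076772 -0.65052088]
board 0.92 ztop 0.0193 rect [425.3 102.6] [ 65.  120.2] 13.0 circ [424.9 103. ] 66.1
board_tray 0.97 ztop 0.0068 rect [424.1 103. ] [ 96.9 152. ] 12.8 circ [422.5 102.3] 86.3
block 0.85 ztop 0.0234 rect [422.4 272.7] [64.4 68.3] 69.5 circ [420.9 272.4] 44.3
block_tray 0.67 ztop 0.0065 rect [419.  273.3] [ 99.3 100. ] 69.5 circ [418.6 271.6] 68.0
tin 0.6 ztop 0.0272 rect [558.7 181.6] [55.1 54. ] 82.3 circ [559.5 182.1] 28.8
tin_tray 0.74 ztop 0.0066 rect [561.4 181. ] [85.7 90.2] 81.5 circ [561.1 180.9] 45.4
vial 0.73 ztop 0.0595 rect [546.5 296. ] [23.  25.2] 87.5 circ [546.5 295.2] 13.1
```

View pics/top7c.png

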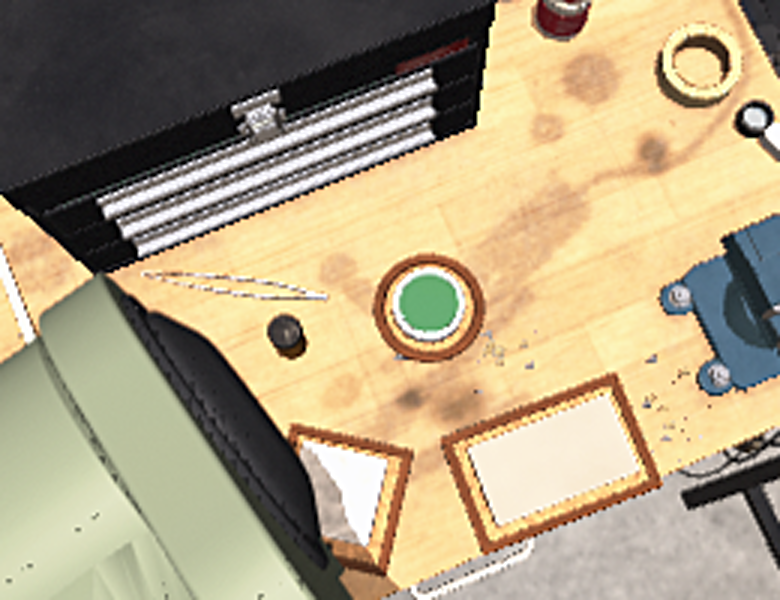

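The board at (550,460), tin at (430,303) and block at (345,490) lie in their pockets, and the vial at (285,335) hasn't moved. The arm hides the cube, which I measured as seated earlier, at 2 mm off centre with its top at 48 mm. The gripper is clear of everything, so I'm handing in.

```bash
python3 -c "
from bench import bot
print(bot.hand_in())"
```

```text
the job is handed in; nothing more can be done
None
```

The cube, tin, block and board each measured flat in their own trays, within about 4 mm of centre and released. The vial is still standing where it was, and the job was handed in at about 31 s; no verdict came back, and the arm hid the cube in the last picture, so its reading is from just after I placed it.

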